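Roll a sample vial into its sprung cradle with a paddle

TASK

The sample vial lies on its side in the aluminium rolling track. Take the paddle out of its rest and with it, never with the fingers, roll the vial gently along the track into the sprung cradle until both side catches have sprung shut behind it; press no harder than that needs (15 N breaks the glass). Then stand the paddle back in its rest and leave the other things on the bench alone.

Things in the scene. Friction and masses are not known exactly. Their poses are not given: they have to be found in the camera images.
- track: Fixed aluminium rolling track, 240 x 72 mm, lying flat. Origin: centre of its underside; +x is the rolling direction (cradle at the +x end), y across, z up. Floor at z = 8 mm; side walls all along it, inner faces at y = +-26 mm, tops at z = 16 mm; a low wall closes the start end (inner face x = -114 mm).
- cradle_zone (a point): Point on the track floor at track x = 30 mm. The grey U-shaped cradle (88 mm wide, top at track z = 42 mm) is clamped over the walls so that the tips of its two steel leaf catches (34 mm long, 41 mm between the tips) lie up to 18 mm before or behind this point: not reported, to be felt or seen. A rubber-faced sprung pad is at its end. The cradle does not slide.
- rest: Fixed grey paddle rest, 60 x 75 x 22 mm. Origin: centre of its underside, z up. Its upright rectangular pocket is centred on the origin, 19 mm along x by 37 mm along y, open at the top (z = 22 mm), chamfered, pocket floor at z = 4 mm.
- paddle: Loose white paddle, 60 g, standing upright in the rest. Origin: centre of its underside, z up the handle. Blade 14 mm (x) x 32 mm (y), z = 0 to 28 mm, with flat pushing faces at x = +-7 mm; handle above it 14 mm (x) x 22 mm (y), up to z = 102 mm. Its x and y axes start along those of the rest. It is the same either way round. Gripped across x, with the push along x, it does not turn in the hand.
- vial_mid (a point): Middle of the glass sample vial (22 mm diameter, 48 mm long, with cap, 13 to 25 g), which lies across the track with its length along the track's y; this point lies on the vial's axis, 11 mm above the track floor (track z = 19 mm). It starts at track x = -75 to -45 mm and rolls freely.
- vial: The same vial: origin at the centre of its flat base, z axis along its length toward the cap.
- cradle_aim (a point): Point 11 mm above the one before. Feel of the cradle: the vial's ends wedge the leaves apart (1 to 3 N); some 33 mm later it meets the pad, whose spring gives 3 N at once and 1.2 N more per mm; after nearly 3 mm of that (6 to 8 N in all) the leaves snap shut, hardly felt; the pad bottoms (rigid) at 6.5 mm, 11 N. A vial short of the snap is pushed back out of firm contact.
- capped_vial: Short glass vial with ribbed cap, 30 mm diameter, 36 mm high, upright, bystander; origin at its underside.
- small_dish: Small clear dish, 41 mm diameter, 12 mm high, bystander; origin at its underside.
- bone: Bone fragment, 16 x 28 x 10 mm, bystander; origin at its underside.
There are look-alikes about, which are no part of the job. There is more than one size of the paddle; the one meant has the size given above.

How it is judged:
By the outcome, as a careful person would: the job done as asked, in the order asked, and still so for the second after the job is handed in, with the robot touching nothing.
It also fails if it takes over 64 s, if anything falls off the work surface, if the arm or the gripper's body presses on something with over 40 N, if the wrist force passes 120 N, or if a joint passes its speed limit or range.

ROBOT

A 7-joint arm with a two-finger parallel gripper is mounted at the origin on the work surface; the furniture and walls round the work are solid. World frame = base frame: x ahead of the robot, y to its left, z up, the work surface at z = 0. Lengths are in m, angles in rad, forces in N, time in s.
With the tool pointing down it reaches from about 0.425 to 0.875 m from the base axis. Payload 8.4 kg.
Tool frame: the origin (TCP) lies midway between the tips of the shut fingers; the grasp point (between the pads) lies 19 mm behind it; z points along the fingers, y is the line along which they close (so a half turn about z gives the same grasp; the last joint's range is limited). The gripper opens to 85 mm and grips with 20 to 120 N. Pads are 22 mm wide; open, the fingers measure 114 mm over their backs; the gripper's body (76 mm by 85 mm) begins 54 mm behind the grasp point. The pads swing forward as they close: fully open they stand 13 mm farther back than shut.
Start: joints at [-1.32, 0.333, 0.04, 1.465, -0.013, 1.343, -0.059], TCP at [0.223, 0.611, 0.231] pointing down, gripper open.
Joint ranges: [-2.58, 2.58], [-0.38, 2.09], [-1.3, 1.39], [0.25, 2.4], [-1.5, 4.64], [0.08, 2.09], [-2.65, 2.65]. Speed limits (rad/s): [2.22, 2.22, 2.79, 2.79, 3.14, 3.14, 3.14].

INTERFACE

Orientations are given as a 3x3 rotation matrix whose columns are the frame's x, y, z axes.
In Python, from plant import telemetry, read_camera, order gives the robot as it stands.
- The arm moves only by the shell command python3 -m jog 'ROWS' [FORCE]. ROWS is a JSON object of lists of equal length, an entry for each row: "angular": the turn, a rotation vector about the tool's x, y, z in units of 10 degrees (1.0 is 10 degrees), a list of three; "delta_pos": the shift along the tool's x, y, z in units of 60 mm (1.0 is 60 mm), a list of three; "gripper": the opening, from 0 (shut) to 1 (fully open). A call has 1 to 20 rows; each row is the pose to reach, as a shift and turn from the pose commanded when the call began, along the tool's axes at that moment; what a row does not reach only later rows make up. A row lasts 1/8 s, in which the tool goes at most 62.5 mm and 10.7 degrees, less where a joint would pass 70% of its speed; a pose out of reach is approached as far as the arm can. A call with a gripper value outside its range is refused whole. The fingers move at their own pace and stop on an object; FORCE is the grip in N (left out, the last holds). Time passes only in rows, so rows that repeat a pose let the fingers close. It gives the time, the measured TCP pose, the force, the opening and the grip force at its end, in the units of the state.
- telemetry.get_obs(): the state, without advancing time (a new reading comes with each control period).
- read_camera(name): name is "scene" or "top" or "wrist"; returns a dict with "pixels" (420x560x3 uint8, blue, green, red), "camera_matrix" (3x3 intrinsics, pixels), "camera_from_world" (4x4, takes a point from world to camera coordinates); the wrist camera has in their place "T_tool_cam" (4x4, takes a point from camera to tool coordinates, whose origin is the TCP and whose axes are the flange's). Camera axes: x right, y down, z forward; pixel columns grow to the right and rows downward; lengths in m; the calibration is good to about 2 mm. A picture is of the moment at which its call begins: read the wrist's pose just before it. There is no depth.
- order.close_job(): hands the job in; it is judged then, once.
The state is a dict: "time": time; "joint_pos": joint angles; "joint_vel": joint speeds; "effort": joint torques, N m; "eef_pos": TCP position; "orientation": TCP orientation; "ft_force": force on the tool from outside, world axes, zero at the start; "wrist_torque": the same for the moment, N m; "finger_gap": opening from 0.0 (shut) to 1.0 (fully open); "gripper_force": force on a finger pad.
Only numpy, scipy, OpenCV 4.12 (cv2) and the standard library are available. Lean on these libraries where they do the work, as an engineer would, in place of code of your own. Each camera call takes 0.05 s, during which the arm holds its last target. There are 200 camera calls.

## Working session

There is one attempt and no reset: what is moved stays moved. The work goes in short steps, Python scripts to look and compute and a shell command to move; the robot and the scene stay as the last step left them, time stands still between calls to the robot, and variables do not carry over. Pictures are saved under pics/ and viewed, at most 10 in all, crops included, and the job is handed in when it is done.

```bash
ls; mkdir -p pics
python3 - <<'E'
from plant import telemetry, read_camera
import cv2,numpy as np,pickle
o=telemetry.get_obs();print({k:np.round(v,3).tolist() for k,v in o.items()})
D={}
for n in ("scene","top","wrist"):
    c=read_camera(n);D[n]=c;cv2.imwrite(f"pics/{n}0.png",c["pixels"])
    print(n,np.round(c["camera_matrix"],1).tolist(),np.round(c.get("camera_from_world",c.get("T_tool_cam")),3).tolist())
pickle.dump((o,D),open("d0.pkl","wb"))
E
```

```text
pics
{'time': 0.0, 'joint_pos': [-1.32, 0.334, 0.04, 1.466, -0.013, 1.343, -0.058], 'joint_vel': [0.0, 0.002, 0.001, 0.001, -0.001, 0.002, 0.001], 'effort': [-0.001, -65.854, 1.365, -40.557, 0.017, 0.012, -0.0], 'eef_pos': [0.223, 0.61, 0.23], 'orientation': [[-0.939, 0.343, -0.0], [0.343, 0.939, -0.002], [-0.0, -0.002, -1.0]], 'ft_force': [-0.58, -0.345, 0.375], 'wrist_torque': [-0.007, 0.001, -0.009], 'gripper_force': 0.0, 'finger_gap': 1.001}
scene [[408.6, 0.0, 280.4], [0.0, 408.6, 211.0], [0.0, 0.0, 1.0]] [[-0.514, -0.858, -0.011, 0.496], [-0.561, 0.346, -0.753, 0.185], [0.649, -0.38, -0.658, 0.707], [0.0, 0.0, 0.0, 1.0]]
top [[488.2, 0.0, 273.9], [0.0, 488.2, 210.6], [0.0, 0.0, 1.0]] [[0.026, -0.999, 0.031, 0.27], [-0.996, -0.028, -0.087, 0.464], [0.088, -0.029, -0.996, 0.917], [0.0, 0.0, 0.0, 1.0]]
wrist [[292.7, 0.0, 275.7], [0.0, 292.7, 209.0], [0.0, 0.0, 1.0]] [[0.001, -0.947, -0.321, 0.082], [1.0, 0.001, 0.0, 0.0], [0.0, -0.321, 0.947, -0.143], [0.0, 0.0, 0.0, 1.0]]
```

View pics/top0.png

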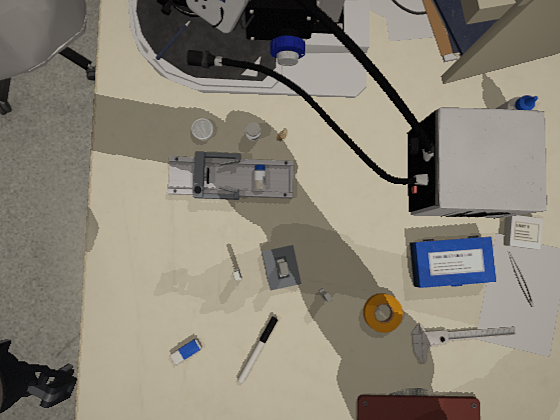

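View pics/scene0.png

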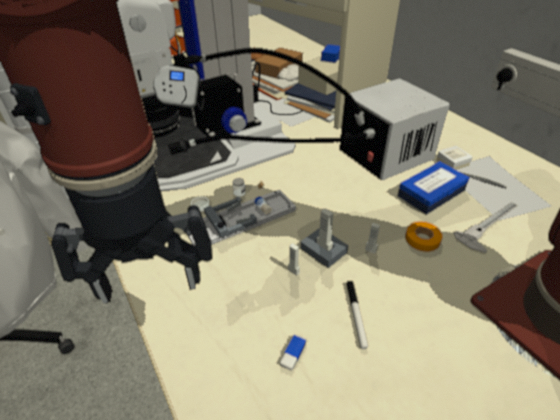

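The top picture shows the track (168–292, 155–198), with the cradle at the left end (~202,175) and the vial at (260,176). The rest with its paddle is at (281,267), and look-alikes stand at (236,265) and (323,295). Next I'll crop closer and cast rays.

```bash
cat > h.py <<'E'
import numpy as np
def ray(c,u,v,z):
    T=c["camera_from_world"];R=T[:3,:3];o=-R.T@T[:3,3]
    d=R.T@np.linalg.solve(c["camera_matrix"],[u,v,1.]);return o+d*(z-o[2])/d[2]
def rayw(c,o,u,v,z):
    Tt=np.eye(4);Tt[:3,:3]=o["orientation"];Tt[:3,3]=o["eef_pos"]
    W=Tt@c["T_tool_cam"];p=W[:3,3];d=W[:3,:3]@np.linalg.solve(c["camera_matrix"],[u,v,1.]);return p+d*(z-p[2])/d[2]
E
python3 - <<'E'
import pickle,cv2,numpy as np
from h import *
o,D=pickle.load(open("d0.pkl","rb"));c=D["top"]
im=c["pixels"][145:300,160:345]
cv2.imwrite("pics/crop1.png",cv2.resize(im,None,fx=3.8,fy=3.8,interpolation=cv2.INTER_CUBIC))
for n,u,v,z in [("trk",168,155,.016),("trk",168,198,.016),("trk",292,161,.016),("trk",292,198,.016),("vial",260,176,.025),("rest",281,267,.022)]: print(n,np.round(ray(c,u,v,z),4))
E
```

```text
trk [0.5579 0.488  0.016 ]
trk [0.4751 0.4843 0.016 ]
trk [0.5538 0.2498 0.016 ]
trk [0.482  0.2482 0.016 ]
vial [0.5213 0.3107 0.025 ]
rest [0.3502 0.2663 0.022 ]
```

View pics/crop1.png

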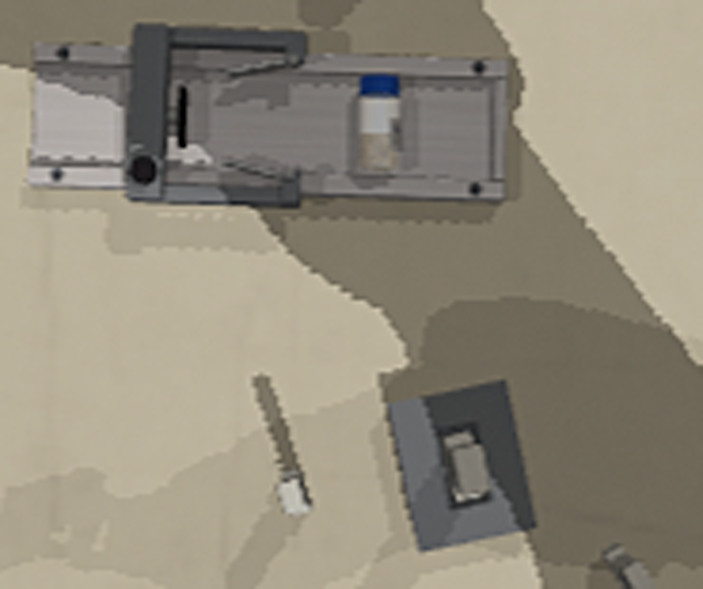

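View pics/wrist0.png

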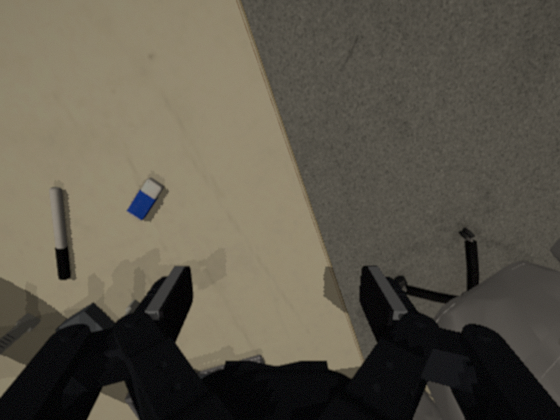

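Run:
```python
import pickle,cv2,numpy as np
from h import *
o,D=pickle.load(open("d0.pkl","rb"));c=D["top"]
P=lambda l,z:np.array([ray(c,160+u/3.8,145+v/3.8,z)[:2] for u,v in l])
def fr(n,A):
    A=np.array(A);print(n,"ctr",A.mean(0).round(4),"edges",[ (round(float(np.hypot(*e)),4),round(float(np.degrees(np.arctan2(e[1],e[0]))),1)) for e in np.roll(A,-1,0)-A])
fr("track",P([(35,43),(508,60),(506,200),(30,186)],.016))
fr("rest",P([(388,402),(508,381),(535,526),(421,550)],.022))
fr("padtop",P([(447,434),(472,429),(490,495),(466,502)],.106))
print("vial",P([(379,84),(379,165),(360,125),(400,125)],.025))
print("leaftips",P([(232,74),(222,160)],.035),"armends",P([(305,45),(298,188)],.04),"bridge",P([(170,110)],.042),"pad",P([(187,118)],.03))
# scene cross-check for paddle top
s=D["scene"]
print("scene paddle top",ray(s,327,213,.106),"lookalikes",ray(c,236,274,.06),ray(c,319,291,.06))
im=s["pixels"][180:290,180:400];cv2.imwrite("pics/crop2.png",cv2.resize(im,None,fx=3.6,fy=3.6,interpolation=cv2.INTER_CUBIC))
```

```text
track ctr [0.5188 0.3658] edges [(0.2391, -90.3), (0.0716, -179.5), (0.2389, 90.0), (0.0726, 0.6)]
rest ctr [0.3498 0.2647] edges [(0.0605, -78.6), (0.0726, -168.1), (0.0575, 103.1), (0.0745, 14.2)]
padtop ctr [0.3519 0.2662] edges [(0.0115, -77.3), (0.0306, -163.3), (0.0112, 107.5), (0.0316, 17.1)]
vial [[0.53836598 0.3116612 ]
 [0.49744605 0.31049898]
 [0.51732212 0.32056906]
 [0.51793678 0.30056768]]
leaftips [[0.53930358 0.38447296]
 [0.49626768 0.3878705 ]] armends [[0.55401158 0.34866334]
 [0.4828891  0.34982246]] bridge [[0.51923928 0.41352884]] pad [[0.5174162  0.40636357]]
scene paddle top [0.3459392  0.26820802 0.106     ] lookalikes [0.3366853  0.34863157 0.06      ] [0.30999903 0.1986169  0.06      ]
```

View pics/crop2.png

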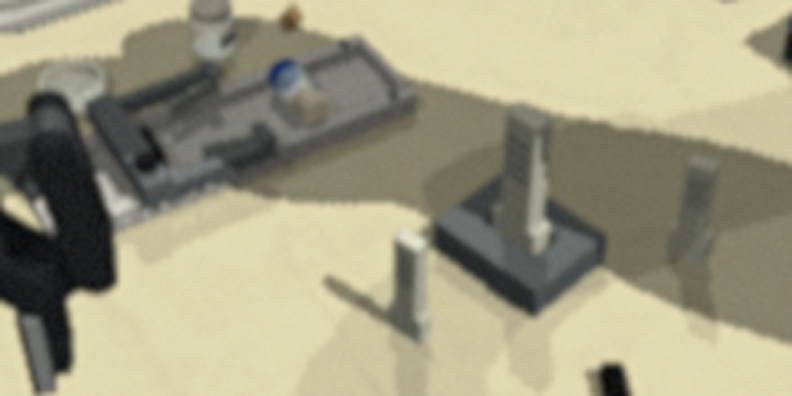

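The scene crop shows the full-size paddle standing in the rest. The two look-alikes stand free, about 85 mm to either side. The vial is in the track with its blue cap pointing away from the robot.

The track centre is at (0.519, 0.366), heading +90°. The rest is at (0.350, 0.265), with its x axis at about 102°. Both sizes match the given ones, so I'll move above the rest.

```bash
python3 -m jog '{"delta_pos":[[-3.96,-4.67,0.5],[-3.96,-4.67,0.5],[-3.96,-4.67,0.5],[-3.96,-4.67,0.5],[-3.96,-4.67,0.5],[-3.96,-4.67,0.5],[-3.96,-4.67,0.5],[-3.96,-4.67,0.5],[-3.96,-4.67,0.5],[-3.96,-4.67,0.5],[-3.96,-4.67,0.5],[-3.96,-4.67,0.5]],"angular":[[0,0,-3.2],[0,0,-3.2],[0,0,-3.2],[0,0,-3.2],[0,0,-3.2],[0,0,-3.2],[0,0,-3.2],[0,0,-3.2],[0,0,-3.2],[0,0,-3.2],[0,0,-3.2],[0,0,-3.2]],"gripper":[0.5,0.5,0.5,0.5,0.5,0.5,0.5,0.5,0.5,0.5,0.5,0.5]}' 60
python3 - <<'E'
from plant import telemetry, read_camera
import cv2,pickle
o=telemetry.get_obs();c=read_camera("wrist");pickle.dump((o,c),open("d1.pkl","wb"));cv2.imwrite("pics/w1.png",c["pixels"])
E
```

```text
time: 1.65
eef_pos: [0.3498, 0.2661, 0.2013]
orientation: [[-0.978, -0.208, -0.0], [-0.208, 0.978, -0.0], [0.0, -0.0, -1.0]]
ft_force: [-1.2, 0.3, -0.1]
finger_gap: 0.499
gripper_force: 0.0
```

View pics/w1.png

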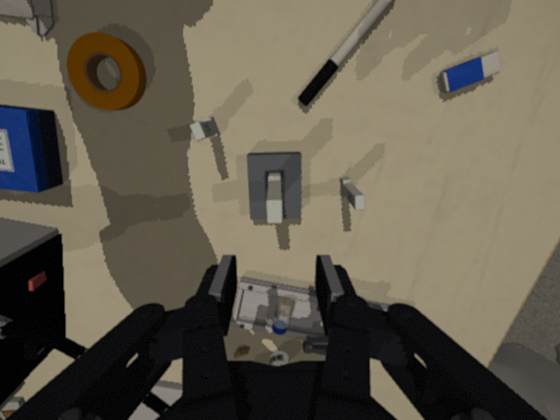

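The wrist view shows the rest at (248–301, 152–221), square to the tool, with the paddle's top face at about (275, 211).

Run:
```python
import pickle,cv2,numpy as np
from h import *
o,c=pickle.load(open("d1.pkl","rb"));R=np.array(o["orientation"]);e=np.array(o["eef_pos"])
for n,u,v,z in [("rest",249,152.5,.022),("rest",300,152.5,.022),("rest",301.5,220,.022),("rest",248,221,.022),("top",267,202,.106),("top",283,202,.106),("top",283,221,.106),("top",267,221,.106),("ctr",275,211.5,.106)]:
    p=rayw(c,o,u,v,z);print(n,p.round(4),"tool mm",(R.T@(p-e)*1000).round(1))
im=c["pixels"][140:235,235:315];cv2.imwrite("pics/crop3.png",cv2.resize(im,None,fx=6,fy=6,interpolation=cv2.INTER_CUBIC))
```

```text
rest [0.3184 0.2295 0.022 ] tool mm [ 38.3 -29.3 179.3]
rest [0.3068 0.2839 0.022 ] tool mm [ 38.3  26.4 179.3]
rest [0.383  0.3041 0.022 ] tool mm [-40.4  30.3 179.2]
rest [0.3974 0.2428 0.022 ] tool mm [-41.7 -32.7 179.2]
top [0.3435 0.2572 0.106 ] tool mm [ 8.  -7.4 95.3]
top [0.3407 0.2705 0.106 ] tool mm [ 8.   6.2 95.3]
top [0.3576 0.2743 0.106 ] tool mm [-9.3  6.3 95.2]
top [0.3605 0.2606 0.106 ] tool mm [-9.3 -7.6 95.3]
ctr [0.3505 0.2656 0.106 ] tool mm [-0.6 -0.6 95.3]
```

View pics/crop3.png

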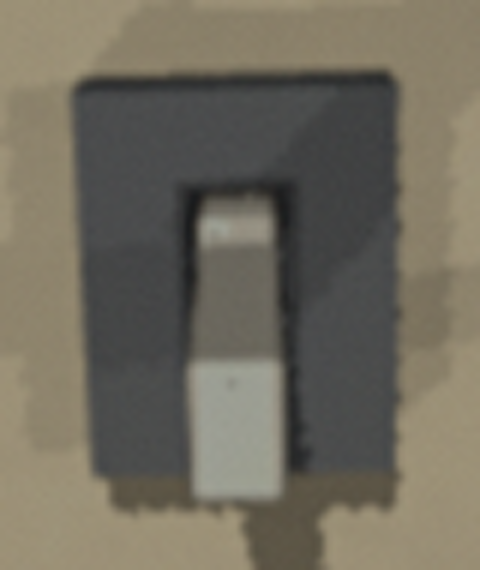

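The paddle's top is 14 × 22 mm, within 1 mm of the tool axis. Descend and grip.

```bash
python3 -m jog '{"delta_pos":[[0,-0.01,0.8],[0,-0.01,1.6],[0,-0.01,2.1],[0,-0.01,2.24],[0,-0.01,2.24],[0,-0.01,2.24],[0,-0.01,2.24],[0,-0.01,2.24],[0,-0.01,2.24],[0,-0.01,2.24],[0,-0.01,2.24]],"angular":[[0,0,0],[0,0,0],[0,0,0],[0,0,0],[0,0,0],[0,0,0],[0,0,0],[0,0,0],[0,0,0],[0,0,0],[0,0,0]],"gripper":[0.5,0.5,0.5,0.5,0.5,0,0,0,0,0,0]}' 70
```

```text
time: 3.08
eef_pos: [0.3509, 0.2662, 0.0682]
orientation: [[-0.978, -0.207, 0.002], [-0.207, 0.978, 0.002], [-0.002, 0.002, -1.0]]
ft_force: [-0.8, 0.3, 7.7]
finger_gap: 0.154
gripper_force: 68.9
```

```bash
python3 -m jog '{"delta_pos":[[0,0,-0.3],[0,0,-0.8],[0,0,-1.2],[-0.8,-0.1,-1.2],[-1.6,-0.2,-1.2],[-2.3,-0.32,-1.2],[-2.79,-0.386,-1.2],[-2.79,-0.386,-1.2],[-2.79,-0.386,-1.2],[-2.79,-0.386,-1.2]],"angular":[[0,0,0],[0,0,0],[0,0,0],[0,0,0.3],[0,0,0.6],[0,0,0.9],[0,0,1.2],[0,0,1.2],[0,0,1.2],[0,0,1.2]],"gripper":[0,0,0,0,0,0,0,0,0,0]}'
python3 - <<'E'
from plant import telemetry, read_camera
import cv2,pickle,numpy as np
o=telemetry.get_obs();D={}
for n in("wrist","top"): D[n]=read_camera(n)
pickle.dump((o,D),open("d2.pkl","wb"))
w=D["wrist"]["pixels"][140:420,100:460];t=cv2.resize(D["top"]["pixels"][125:225,150:310],None,fx=2.4,fy=2.4,interpolation=cv2.INTER_CUBIC)
a=np.zeros((560,760,3),np.uint8);a[:280,:360]=w;a[280:520,:384]=t;cv2.imwrite("pics/p2.png",a[:530,:400])
E
```

```text
time: 4.32
eef_pos: [0.5177, 0.2777, 0.1391]
orientation: [[-1.0, -0.001, -0.0], [-0.001, 1.0, 0.0], [0.0, 0.0, -1.0]]
ft_force: [-0.1, 0.9, -0.0]
finger_gap: 0.153
gripper_force: 68.2
```

View pics/p2.png

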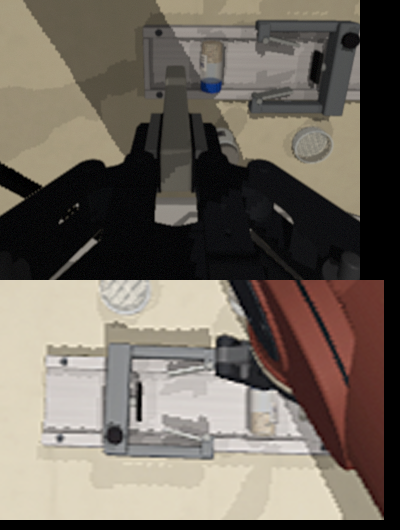

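The paddle is held upright. The wrist crop shows the track's start end at crop x≈142, its side edges at y≈27 and y≈98, and the vial at (211, 66). I'll check the positions from this view.

Run:
```python
import pickle,numpy as np
from h import *
o,D=pickle.load(open("d2.pkl","rb"));c=D["wrist"]
for n,u,v,z in [("trk near",150,27,.016),("trk far",145,98,.016),("trk near",225,25,.016),("start end",147,60,.016),("vial near end",213,41,.02),("vial cap end",210,92,.02),("vial L",202,65,.022),("vial R",223,65,.022),("tip1",260,45,.02),("tip2",260,80,.02),("bladeL",167,68,.066),("bladeR",186,68,.066)]:
    print(n,rayw(c,o,u+100,v+140,z).round(4))
```

```text
trk near [0.4848 0.2541 0.016 ]
trk far [0.5558 0.2473 0.016 ]
trk near [0.4829 0.3227 0.016 ]
start end [0.5164 0.2505 0.016 ]
vial near end [0.4969 0.3118 0.02  ]
vial cap end [0.5475 0.3111 0.02  ]
vial L [0.5193 0.3023 0.022 ]
vial R [0.5193 0.3219 0.022 ]
tip1 [0.5006 0.3552 0.02  ]
tip2 [0.535  0.3584 0.02  ]
bladeL [0.5076 0.2709 0.066 ]
bladeR [0.5076 0.2857 0.066 ]
```

```bash
python3 -m jog '{"delta_pos":[[-0.035,0,0.3],[-0.035,0,0.7],[-0.035,0,0.95],[-0.035,0,1.05],[-0.035,0,1.05],[-0.035,0,1.05]],"angular":[[0,0,0],[0,0,0],[0,0,0],[0,0,0],[0,0,0],[0,0,0]],"gripper":[0,0,0,0,0,0]}'
python3 - <<'E'
from plant import telemetry
print(telemetry.get_obs()["ft_force"])
E
```

```text
time: 5.18
eef_pos: [0.5212, 0.2776, 0.0766]
orientation: [[-1.0, 0.001, 0.001], [0.001, 1.0, 0.001], [-0.001, 0.001, -1.0]]
ft_force: [0.4, -0.6, -0.3]
finger_gap: 0.155
gripper_force: 68.2
[ 0.40574712 -0.6064205  -0.33512776]
```

```bash
python3 -m jog '{"delta_pos":[[0,0.05,0],[0,0.1,0],[0,0.15,0],[0,0.2,0],[0,0.25,0],[0,0.3,0],[0,0.35,0],[0,0.4,0],[0,0.45,0],[0,0.5,0],[0,0.55,0],[0,0.6,0],[0,0.65,0],[0,0.7,0],[0,0.75,0],[0,0.8,0],[0,0.85,0],[0,0.9,0],[0,0.95,0],[0,1.0,0]],"angular":[[0,0,0],[0,0,0],[0,0,0],[0,0,0],[0,0,0],[0,0,0],[0,0,0],[0,0,0],[0,0,0],[0,0,0],[0,0,0],[0,0,0],[0,0,0],[0,0,0],[0,0,0],[0,0,0],[0,0,0],[0,0,0],[0,0,0],[0,0,0]],"gripper":[0,0,0,0,0,0,0,0,0,0,0,0,0,0,0,0,0,0,0,0]}'
python3 - <<'E'
from plant import telemetry, read_camera
import cv2,pickle,numpy as np
o=telemetry.get_obs();c=read_camera("wrist");pickle.dump((o,c),open("d3.pkl","wb"))
cv2.imwrite("pics/w3.png",cv2.resize(c["pixels"][120:300,200:460],None,fx=2.5,fy=2.5,interpolation=cv2.INTER_CUBIC))
E
```

```text
time: 7.68
eef_pos: [0.5208, 0.3376, 0.0759]
orientation: [[-1.0, 0.001, 0.0], [0.001, 1.0, -0.0], [-0.0, -0.0, -1.0]]
ft_force: [-1.0, 0.1, -1.3]
finger_gap: 0.158
gripper_force: 68.2
```

View pics/w3.png

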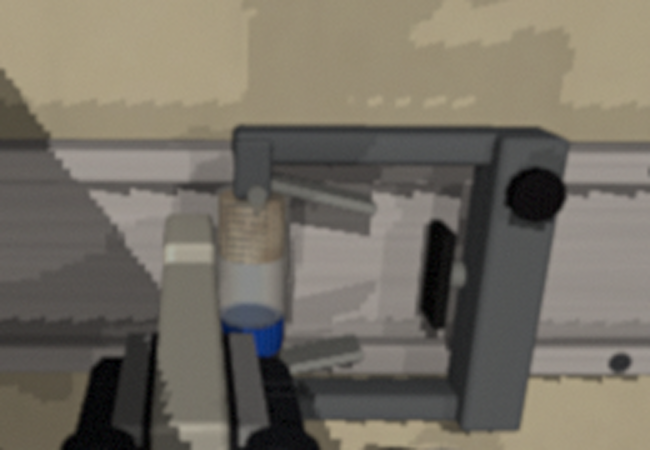

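The vial lies square against the paddle at the catch hinges, crop (255, 270). The leaf tips are at x≈365 and the pad face at about (425, 275). Now to work out how far to push.

Run:
```python
import pickle
from h import *
o,c=pickle.load(open("d3.pkl","rb"))
for n,u,v,z in [("tip1",372,205,.025),("tip2",358,352,.025),("pad",425,245,.025),("pad",422,310,.025),("vialL",218,230,.02),("vialR",288,230,.02),("pad z19",425,275,.019)]:
    print(n,rayw(c,o,u/2.5+200,v/2.5+120,z).round(4))
```

```text
tip1 [0.4989 0.3883 0.025 ]
tip2 [0.5447 0.3878 0.025 ]
pad [0.5107 0.4042 0.025 ]
pad [0.5309 0.4054 0.025 ]
vialL [0.508  0.3459 0.02  ]
vialR [0.508 0.366 0.02 ]
pad z19 [0.5224 0.4072 0.019 ]
```

```bash
python3 -m jog '{"delta_pos":[[0,0.03,0],[0,0.07,0],[0,0.1,0],[0,0.13,0],[0,0.17,0],[0,0.2,0],[0,0.23,0],[0,0.27,0],[0,0.3,0],[0,0.33,0],[0,0.37,0],[0,0.4,0],[0,0.43,0],[0,0.47,0],[0,0.5,0],[0,0.53,0],[0,0.55,0],[0,0.55,0]],"angular":[[0,0,0],[0,0,0],[0,0,0],[0,0,0],[0,0,0],[0,0,0],[0,0,0],[0,0,0],[0,0,0],[0,0,0],[0,0,0],[0,0,0],[0,0,0],[0,0,0],[0,0,0],[0,0,0],[0,0,0],[0,0,0]],"gripper":[0,0,0,0,0,0,0,0,0,0,0,0,0,0,0,0,0,0]}'
python3 - <<'E'
from plant import telemetry, read_camera
import numpy as np
for i in range(5): print(telemetry.get_obs()["ft_force"].__array__().round(2) if 0 else np.round(telemetry.get_obs()["ft_force"],2)); read_camera("wrist")
E
```

```text
time: 9.98
eef_pos: [0.5208, 0.3706, 0.0759]
orientation: [[-1.0, 0.001, -0.0], [0.001, 1.0, 0.0], [0.0, 0.0, -1.0]]
ft_force: [0.9, -0.5, -0.1]
finger_gap: 0.154
gripper_force: 68.2
[ 0.94 -0.45 -0.1 ]
[-0.78 -0.47  0.26]
[-0.93 -1.33 -0.43]
[ 0.93 -0.52 -2.26]
[-0.35  0.18 -0.67]
```

```bash
cat > f.py <<'E'
from plant import telemetry, read_camera
import numpy as np
F=[];Y=[]
for i in range(6): o=telemetry.get_obs();F.append(o["ft_force"]);Y.append(o["eef_pos"]);read_camera("wrist")
print("F",np.mean(F,0).round(2),"P",np.mean(Y,0).round(4),"t",o["time"])
E
python3 -m jog '{"delta_pos":[[0,0.02,0],[0,0.04,0],[0,0.06,0],[0,0.08,0],[0,0.08,0]],"angular":[[0,0,0],[0,0,0],[0,0,0],[0,0,0],[0,0,0]],"gripper":[0,0,0,0,0]}' | grep ft; python3 f.py
```

```text
ft_force: [0.0, -0.7, -0.5]
F [ 0.02 -0.19 -0.72] P [0.5208 0.3754 0.0759] t 11.1
```

```bash
python3 -m jog '{"delta_pos":[[0,0.015,0],[0,0.03,0],[0,0.03,0]],"angular":[[0,0,0],[0,0,0],[0,0,0]],"gripper":[0,0,0]}' | grep ft; python3 f.py;python3 -m jog '{"delta_pos":[[0,0.015,0],[0,0.03,0],[0,0.03,0]],"angular":[[0,0,0],[0,0,0],[0,0,0]],"gripper":[0,0,0]}' | grep ft; python3 f.py
python3 - <<'E'
from plant import read_camera
import cv2
c=read_camera("wrist")
cv2.imwrite("pics/w4.png",cv2.resize(c["pixels"][120:300,200:460],None,fx=2.5,fy=2.5,interpolation=cv2.INTER_CUBIC))
E
```

```text
ft_force: [0.1, -1.0, -1.4]
F [-0.26 -0.97 -1.01] P [0.5208 0.377  0.0759] t 11.775
ft_force: [-0.3, -0.4, -0.7]
F [ 0.02 -0.67 -0.74] P [0.5208 0.3789 0.0759] t 12.45
```

View pics/w4.png

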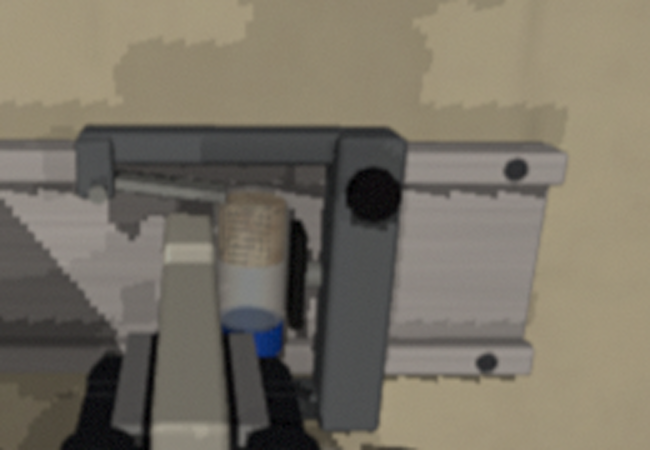

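The vial sits between the paddle and the pad with the leaves spread. Contact with the pad is close, so I'll take small steps and watch the force.

```bash
python3 -m jog '{"delta_pos":[[0,0.01,0],[0,0.01,0]],"angular":[[0,0,0],[0,0,0]],"gripper":[0,0]}' >/dev/null; python3 f.py;python3 -m jog '{"delta_pos":[[0,0.01,0],[0,0.01,0]],"angular":[[0,0,0],[0,0,0]],"gripper":[0,0]}' >/dev/null; python3 f.py; python3 -m jog '{"delta_pos":[[0,0.01,0],[0,0.01,0]],"angular":[[0,0,0],[0,0,0]],"gripper":[0,0]}' >/dev/null; python3 f.py
```

```text
F [-0.09 -0.47 -0.82] P [0.5208 0.3793 0.0759] t 13.05
F [-0.25 -3.08  0.06] P [0.5208 0.3796 0.0758] t 13.6
F [-0.34 -4.69 -0.61] P [0.5208 0.3802 0.0758] t 14.15
```

```bash
python3 -m jog '{"delta_pos":[[0,0.01,0],[0,0.01,0]],"angular":[[0,0,0],[0,0,0]],"gripper":[0,0]}' >/dev/null; python3 f.py;python3 -m jog '{"delta_pos":[[0,0.01,0],[0,0.01,0]],"angular":[[0,0,0],[0,0,0]],"gripper":[0,0]}' >/dev/null; python3 f.py; python3 -m jog '{"delta_pos":[[0,0.01,0],[0,0.01,0]],"angular":[[0,0,0],[0,0,0]],"gripper":[0,0]}' >/dev/null; python3 f.py
```

```text
F [-0.26 -4.83 -0.8 ] P [0.5208 0.3811 0.0759] t 14.7
F [ 0.07 -5.89 -0.55] P [0.5208 0.3816 0.0759] t 15.25
F [-0.14 -5.53 -0.68] P [0.5208 0.3821 0.0759] t 15.8
```

```bash
python3 -m jog '{"delta_pos":[[0,0.01,0],[0,0.01,0]],"angular":[[0,0,0],[0,0,0]],"gripper":[0,0]}' >/dev/null; python3 f.py;python3 -m jog '{"delta_pos":[[0,0.01,0],[0,0.01,0]],"angular":[[0,0,0],[0,0,0]],"gripper":[0,0]}' >/dev/null; python3 f.py
```

```text
F [-0.49 -5.68 -0.62] P [0.5208 0.3825 0.0758] t 16.35
F [-0.43 -7.09 -0.48] P [0.5208 0.3829 0.0758] t 16.9
```

```bash
python3 -m jog '{"delta_pos":[[0,0.01,0],[0,0.01,0]],"angular":[[0,0,0],[0,0,0]],"gripper":[0,0]}' >/dev/null; python3 f.py
python3 - <<'E'
from plant import read_camera
import cv2,numpy as np
a=cv2.imread("pics/w4.png");c=read_camera("wrist")["pixels"];cv2.imwrite("pics/w5.png",c)
b=cv2.resize(c[120:300,200:460],None,fx=2.5,fy=2.5,interpolation=cv2.INTER_CUBIC)
for n,i in(("w4",a),("now",b)):
    g=i.mean(2)[170:235:4]
    for x in (130,150,170,190,205,215): print(n,x,g[:,x-2:x+3].mean(1).round().astype(int).tolist())
E
```

```text
F [-0.4  -6.94 -0.14] P [0.5208 0.3833 0.0757] t 17.45
w4 130 [58, 58, 69, 103, 112, 100, 84, 85, 86, 83, 85, 85, 87, 82, 73, 75, 80]
w4 150 [65, 55, 64, 81, 111, 112, 85, 84, 85, 84, 82, 90, 125, 128, 130, 134, 132]
w4 170 [67, 62, 50, 65, 93, 114, 103, 80, 85, 85, 82, 92, 101, 104, 104, 105, 106]
w4 190 [66, 67, 70, 67, 72, 103, 115, 91, 54, 55, 53, 72, 101, 105, 104, 107, 105]
w4 205 [66, 65, 63, 66, 67, 82, 103, 93, 63, 53, 53, 66, 96, 103, 103, 105, 105]
w4 215 [65, 65, 63, 56, 69, 74, 95, 97, 75, 73, 74, 74, 76, 74, 85, 96, 83]
now 130 [65, 60, 55, 65, 78, 108, 111, 88, 76, 84, 84, 84, 90, 118, 127, 129, 128]
now 150 [66, 64, 63, 55, 65, 73, 104, 112, 86, 79, 85, 81, 79, 74, 114, 134, 131]
now 170 [64, 65, 66, 75, 67, 65, 72, 101, 113, 94, 66, 55, 84, 106, 105, 106, 107]
now 190 [65, 65, 65, 58, 62, 64, 66, 69, 92, 97, 81, 54, 60, 97, 105, 105, 106]
now 205 [66, 64, 66, 60, 62, 57, 61, 68, 73, 89, 92, 69, 59, 91, 102, 103, 104]
now 215 [66, 64, 67, 69, 57, 58, 69, 92, 107, 102, 99, 86, 79, 80, 78, 81, 80]
```

The near leaf's slope is back to its shut value (0.22, against 0.13 when spread). I'll back off to the w3 pose, where shut leaves should match that earlier picture.

```bash
python3 -m jog '{"delta_pos":[[0,-0.03,0],[0,-0.08,0],[0,-0.2,0],[0,-0.4,0],[0,-0.6,0],[0,-0.76,0],[0,-0.76,0],[0,-0.76,0]],"angular":[[0,0,0],[0,0,0],[0,0,0],[0,0,0],[0,0,0],[0,0,0],[0,0,0],[0,0,0]],"gripper":[0,0,0,0,0,0,0,0]}'; python3 f.py
python3 - <<'E'
import pickle,cv2,numpy as np
from plant import read_camera
o,a=pickle.load(open("d3.pkl","rb"));a=a["pixels"];b=read_camera("wrist")["pixels"];cv2.imwrite("pics/w6.png",b)
R=lambda i:cv2.resize(i[120:300,200:460],None,fx=2.5,fy=2.5,interpolation=cv2.INTER_CUBIC)
A,B=R(a),R(b)
for n,i in(("w3",A),("now",B)):
    for y0,y1,xs in((175,225,(295,320,345,365,380)),(325,385,(300,320,335,350,365))):
        for x in xs: print(n,x,i.mean(2)[y0:y1:4,x-2:x+3].mean(1).round().astype(int).tolist())
blue=lambda i:np.argwhere((i[:,:,0].astype(int)-i[:,:,2]>60))
for n,i in(("w3",A),("now",B)):
    q=blue(i);print(n,"blue rows/cols",q.min(0),q.max(0),q.mean(0).round(),len(q)) if len(q) else None
E
```

```text
time: 18.55
eef_pos: [0.5207, 0.339, 0.076]
orientation: [[-1.0, 0.001, 0.0], [0.001, 1.0, 0.0], [-0.0, 0.0, -1.0]]
ft_force: [0.2, 0.8, -0.3]
finger_gap: 0.155
gripper_force: 68.6
F [-0.02  0.31 -0.46] P [0.5207 0.3391 0.0759] t 18.8
w3 295 [63, 64, 72, 98, 103, 86, 56, 58, 64, 70, 70, 71, 102]
w3 320 [69, 66, 64, 69, 85, 111, 112, 89, 87, 89, 91, 91, 86]
w3 345 [68, 66, 77, 87, 71, 70, 105, 117, 104, 87, 90, 92, 89]
w3 365 [68, 68, 76, 92, 89, 75, 70, 97, 118, 106, 91, 90, 89]
w3 380 [74, 83, 84, 84, 101, 144, 151, 149, 146, 146, 151, 152, 149]
w3 300 [129, 126, 115, 100, 90, 81, 71, 72, 72, 80, 114, 110, 79, 60, 41]
w3 320 [129, 120, 116, 99, 75, 72, 73, 72, 84, 113, 112, 87, 88, 66, 52]
w3 335 [131, 128, 127, 94, 72, 72, 74, 76, 109, 114, 104, 116, 93, 61, 50]
w3 350 [129, 130, 114, 78, 72, 74, 74, 99, 119, 92, 76, 110, 94, 62, 50]
w3 365 [129, 128, 127, 102, 92, 113, 131, 124, 122, 125, 126, 123, 98, 76, 52]
now 295 [66, 57, 68, 85, 105, 94, 78, 78, 84, 89, 91, 90, 96]
now 320 [68, 72, 72, 66, 76, 108, 117, 95, 80, 83, 84, 86, 82]
now 345 [68, 67, 74, 86, 71, 70, 97, 118, 107, 78, 78, 79, 77]
now 365 [69, 69, 71, 71, 75, 81, 76, 89, 114, 111, 84, 78, 80]
now 380 [72, 67, 61, 76, 92, 91, 94, 98, 93, 102, 99, 103, 100]
now 300 [129, 126, 117, 102, 88, 74, 72, 72, 74, 84, 115, 110, 74, 59, 40]
now 320 [116, 116, 115, 98, 76, 72, 74, 72, 87, 117, 105, 78, 81, 76, 53]
now 335 [115, 116, 115, 96, 72, 74, 74, 78, 111, 113, 79, 110, 100, 58, 50]
now 350 [94, 91, 80, 61, 67, 74, 76, 102, 118, 97, 113, 124, 101, 73, 52]
now 365 [52, 50, 55, 54, 52, 53, 49, 51, 85, 121, 124, 125, 101, 59, 50]
w3 blue rows/cols [322 226] [355 281] [339. 266.] 716
now blue rows/cols [321 356] [360 421] [343. 387.] 1750
```

Both leaves are back at their shut positions and the vial sits beyond the tips, against the pad. Now I'll lift and carry the paddle back over the rest.

```bash
python3 -m jog '{"delta_pos":[[0,0,-0.4],[0,0,-0.9],[0,0,-1.1],[0.5,-0.2,-1.1],[1.2,-0.5,-1.1],[1.9,-0.8,-1.1],[2.5,-1.1,-1.1],[2.83,-1.22,-1.1],[2.83,-1.22,-1.1],[2.83,-1.22,-1.1],[2.83,-1.22,-1.1]],"angular":[[0,0,0],[0,0,0],[0,0,0],[0,0,-0.3],[0,0,-0.6],[0,0,-0.9],[0,0,-1.2],[0,0,-1.2],[0,0,-1.2],[0,0,-1.2],[0,0,-1.2]],"gripper":[0,0,0,0,0,0,0,0,0,0,0]}'
```

```text
time: 20.27
eef_pos: [0.3516, 0.2657, 0.1418]
orientation: [[-0.978, -0.207, 0.0], [-0.207, 0.978, -0.0], [-0.0, -0.0, -1.0]]
ft_force: [0.3, 0.5, -0.4]
finger_gap: 0.154
gripper_force: 68.6
```

```bash
python3 -m jog '{"delta_pos":[[0,0,0.4],[0,0,0.8],[0,0,0.9],[0,0,0.96],[0,0,1.02],[0,0,1.02]],"angular":[[0,0,0],[0,0,0],[0,0,0],[0,0,0],[0,0,0],[0,0,0]],"gripper":[0,0,0,0,0,0]}'; python3 f.py
```

```text
time: 21.02
eef_pos: [0.3511, 0.2656, 0.081]
orientation: [[-0.978, -0.207, 0.0], [-0.207, 0.978, 0.0], [-0.0, 0.0, -1.0]]
ft_force: [0.2, 0.1, -1.0]
finger_gap: 0.154
gripper_force: 68.6
F [ 0.25 -0.02 -0.8 ] P [0.3511 0.2657 0.0811] t 21.275
```

Entered the pocket with no contact force. On to the pocket floor.

```bash
python3 -m jog '{"delta_pos":[[0,0,0.07],[0,0,0.14],[0,0,0.19],[0,0,0.19]],"angular":[[0,0,0],[0,0,0],[0,0,0],[0,0,0]],"gripper":[0,0,0,0]}'; python3 f.py
```

```text
time: 21.82
eef_pos: [0.3507, 0.2653, 0.069]
orientation: [[-0.978, -0.207, -0.0], [-0.207, 0.978, -0.001], [0.001, -0.0, -1.0]]
ft_force: [0.5, 0.4, -0.5]
finger_gap: 0.158
gripper_force: 68.6
F [ 0.15 -0.07 -0.55] P [0.3509 0.2655 0.0693] t 22.075
```

```bash
python3 -m jog '{"delta_pos":[[0,0,0.015],[0,0,0.015]],"angular":[[0,0,0],[0,0,0]],"gripper":[0,0]}'; python3 f.py
```

```text
time: 22.38
eef_pos: [0.3509, 0.2655, 0.0684]
orientation: [[-0.978, -0.207, -0.0], [-0.207, 0.978, -0.0], [0.0, -0.0, -1.0]]
ft_force: [-0.3, -0.4, -1.4]
finger_gap: 0.153
gripper_force: 68.6
F [-0.05 -0.1  -0.54] P [0.3509 0.2655 0.0684] t 22.625
```

```bash
python3 -m jog '{"delta_pos":[[0,0,0.01],[0,0,0.01],[0,0,0.01],[0,0,0.01],[0,0,0.01],[0,0,-0.4],[0,0,-1.2],[0,0,-2.0],[0,0,-2.2],[0,0,-2.2],[0,0,-2.2],[0,0,-2.2]],"angular":[[0,0,0],[0,0,0],[0,0,0],[0,0,0],[0,0,0],[0,0,0],[0,0,0],[0,0,0],[0,0,0],[0,0,0],[0,0,0],[0,0,0]],"gripper":[0.2,0.35,0.5,0.5,0.5,0.5,0.5,0.5,0.5,0.5,0.5,0.5]}'
python3 - <<'E'
import pickle,cv2,numpy as np
from plant import read_camera
from h import *
_,c1=pickle.load(open("d1.pkl","rb"));from plant import telemetry
o=telemetry.get_obs();c=read_camera("wrist");b=c["pixels"];cv2.imwrite("pics/w7.png",b)
for n,i in(("before",c1["pixels"]),("now",b)):
    g=i[140:235,235:315];m=(g.mean(2)>118).astype(np.uint8);m[:,:25]=0;m[:,55:]=0;m[:50]=0
    q=np.argwhere(m);print(n,"bright top rows/cols",q.min(0)+[140,235],q.max(0)+[140,235],len(q))
d=cv2.absdiff(b,c1["pixels"]).max(2)[140:235,235:315];print("diff frac",(d>40).mean())
t=read_camera("top");k=t["pixels"]
q=np.argwhere((k[150:205,160:300,0].astype(int)-k[150:205,160:300,2])>60);m=(q.mean(0)+[150,160]);print("cap",ray(t,m[1],m[0],.025).round(4),len(q))
E
```

```text
time: 24.18
eef_pos: [0.3504, 0.265, 0.1991]
orientation: [[-0.978, -0.207, -0.002], [-0.207, 0.978, -0.002], [0.002, -0.001, -1.0]]
ft_force: [-1.3, 1.0, 0.8]
finger_gap: 0.5
gripper_force: 0.0
before bright top rows/cols [200 260] [234 289] 506
now bright top rows/cols [200 260] [234 284] 505
diff frac 0.05223684210526316
cap [0.5395 0.3996 0.025 ] 48
```

```bash
python3 -c "
from plant import order;print(order.close_job())"
```

```text
the job is handed in; nothing more can be done
None
```

The vial is in the cradle with both catches shut (about 7 N peak measured push force), the paddle is standing back in its rest, and I handed the job in at about 24 s; no verdict was returned.

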